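Clamp an aluminium angle in a fixture with its ratchet lever

ROBOT

A 6-joint arm with a two-finger parallel gripper is mounted at the origin on a cart in front of the work surface, level with it; the furniture and walls round the work are solid. World frame = base frame: x ahead of the robot, y to its left, z up, the work surface at z = 0. Lengths are in m, angles in degrees, forces in N, time in s.
With the tool pointing down it reaches from about 0.375 to 0.9 m from the base axis. Payload 3.1 kg.
Tool frame: the origin (TCP) lies at the very end of the fingers, on their centre line; the grasp point (between the pads) lies bot.grip_point_offset behind it (bot.grip_point_offset is the distance from the TCP to the grasp point, in m); z points along the fingers, y is the line along which they close (so a half turn about z gives the same grasp; the last joint's range is limited). The gripper opens to 87 mm and grips with 3 to 60 N. Pads are 19 mm wide; open, the fingers measure 117 mm over their backs; the gripper's body (75 mm by 190 mm) begins 51 mm behind the grasp point.
Start: joints at [55.491, 30.224, 82.088, -0, 67.689, -10.227], TCP at [0.257, 0.57, 0.223] pointing down, gripper open.
Joint ranges: [-176.69, 176.69], [-43.24, 126.21], [12.49, 139.97], [-82, 262], [0, 151.66], [-163.58, 163.58]. Speed limits (degrees/s): [159.86, 159.86, 180, 180, 180, 180].

INTERFACE

Orientations are given as a 3x3 rotation matrix whose columns are the frame's x, y, z axes.
In Python, from rig import bot, viewer, ticket gives the robot as it stands.
- The arm moves only by the tool servo_tool, never from a script. Its argument "targets" is a list of rows, each an object with "offset": the shift along the tool's x, y, z in m, a list of three; "dr": the turn, a rotation vector about the tool's x, y, z in degrees, a list of three. In form: [{"offset": [x, y, z], "dr": [ax, ay, az]}, ...]. A call has 1 to 20 rows; each row is the pose to reach, as a shift and turn from the pose commanded when the call began, along the tool's axes at that moment; what a row does not reach only later rows make up. A row lasts 1/12 s, in which the tool goes at most 41.7 mm and 7.16 degrees, less where a joint would pass 70% of its speed; a pose out of reach is approached as far as the arm can. A call with a gripper value outside its range is refused whole. "gripper" is the gripper command: -1 is fully open, 1 is shut, values between are in proportion, set as the call begins (left out, the last holds). The fingers move at their own pace and stop on an object; the grip force is fixed at half the most. Time passes only in rows, so rows that repeat a pose let the fingers close. It gives the time, the measured TCP pose, the force, the opening and the grip force at its end, in the units of the state.
- bot.read_state(): the state, without advancing time (a new reading comes with each control period).
- viewer.capture(name): name is "side" or "top"; returns a dict with "color" (480x640x3 uint8, red, green, blue), "camera_matrix" (3x3 intrinsics, pixels), "R" (3x3) and "t" (3): a world point X has camera coordinates R X + t. Camera axes: x right, y down, z forward; pixel columns grow to the right and rows downward; lengths in m; the calibration is good to about 2 mm. A picture is of the moment at which its call begins. There is no depth.
- ticket.hand_in(): hands the job in; it is judged then, once.
The state is a dict: "time_s": time; "joint_positions": joint angles; "qvel": joint speeds; "tau": joint torques, N m; "position": TCP position; "tcp_rot": TCP orientation; "force": force on the tool from outside, world axes, zero at the start; "moment": the same for the moment, N m; "opening": opening from 0.0 (shut) to 1.0 (fully open); "grasp_force": force on a finger pad.
Only numpy, scipy, OpenCV 4.12 (cv2) and the standard library are available. Lean on these libraries where they do the work, as an engineer would, in place of code of your own. Each camera call takes 0.05 s, during which the arm holds its last target. There are 200 camera calls.

TASK

Slide the aluminium angle along the bed of the clamping fixture until it sits against the end stop, then clamp it there by turning the orange lever clockwise. The lever only swings between the two studs, so lift it off its serrations, swing it back, let it drop in and turn again until the angle is held hand-tight; soft aluminium, so do not overtighten. Finally lift the lever once more, without loosening the clamp, park it over on the right (the end-stop side) dropped fully home, let go, and leave the things lying around alone.

Things in the scene. Friction and masses are not known exactly. Their poses are not given: they have to be found in the camera images.
- fixture: Grey base plate 136x190x14 mm with a steel bed (top z 26), fixed. Origin on the bench under it; x to its back, y to its left, z up; offsets here are mm in this frame. The angle slides along y in a channel between a guide strip (face x 7, 5 high) and a fence (face x 40, y -53 to 27, 34 high). Vertical clamp screw at x -30, y 0, in front. Two studs, 10 thick, tops z 92, at x -40, y +32 and -32.
- stop_face (a point): Foot of the end stop's face, at fixture x 22, y -28, z 26 (bed top). The stop is a dark steel block 30 wide, 24 mm high, at the right end of the channel.
- bracket: Aluminium angle, the work: foot 32 (x) x 56 (y) x 3 mm, upright leg 4 mm thick, 56 wide, 108 high along the back of the foot. Origin at the centre of its underside; axes as the fixture's. Stands loose in the channel, leaning on the fence (1 mm play), 15 to 38 mm left of home; home its origin is at fixture y 0. Slides with about 1 N; tips if pushed high up, so take the leg by its side edges.
- hook: Dark steel hook of the clamp, origin on the screw axis at z 34. Its arm, 22 mm wide, reaches over the bed to fixture x 32 (top z about 54); the black rubber pad under its nose, 15 mm across at x 21, y 0, is 0.4 to 3.4 mm above the foot when loose (its setting differs each time). It goes down as the screw turns clockwise seen from above, 18 mm a turn.
- lever_hub (a point): Centre of the top of the orange lever's hub (39 mm across), on the screw axis, about z 85 mm; it rises when the lever is lifted and sinks a few mm as the clamp tightens.
- lever_grip (a point): Middle of the lever's grip: a level round bar, 16 mm thick, 60 to 100 mm from the screw axis; this point is 80 mm from it, about z 94, free below. From lever_hub to it is the lever's direction. It starts within 15 degrees of pointing straight to the front (-x) and meets a stud about 50 degrees to either side. Clockwise (tightening) takes it from right to front to left.
- lever_lift (a joint): Lift of the lever: 0 m dropped home, 0.0085 m at its upper stop. 16 serrations (one in 22.5 degrees, 3 degrees of play) lock it to the screw below 0.004 m; above 0.006 m it swings free. A spring holds it down: lifting takes 5 to 9 N, more under turning load. Let down tooth on tooth it stays up at about 0.004 to 0.005 m and drops in when turned a few degrees.
- clamp_point (a point): Point on the bed under the pad, fixture x 21, y 0, z 26. By feel: turning the lever at its grip point takes about 6 N while loose (4 N if held still after a step), and more as the pad presses: 9.5 to 10 N turning, or 9 N held still, is right, hand-tight (about 120 N on the pad); 12 N is overtight. The lever sinks with the screw as it turns. The screw stays where it is left; turning the lever back while engaged loosens it.
- oil_stone: Brown oil stone block lying to the right of the fixture, bystander; 25 x 75 x 14 mm.
- marker: Blue and white marker lying to the left, bystander; 130 mm long.
- spanner_13: Small combination spanner lying behind on the left, bystander; 138 mm long.
There are look-alikes about, which are no part of the job. Of the things that look like the bracket, the largest one is meant.

How it is judged (in metres and radians):
On the way, in this order (a step that is already met when the one before it is completed fails the run):
1. the angle stands against the end stop (within 2 mm), upright, not yet clamped (y of bracket in the frame of fixture between -0.002 and 0.002 m and z of bracket in the frame of fixture below 0.0285 m and angle between bracket's own z axis and vertical below 0.06 rad and contact force between hook and bracket below 3 N), for 0.1 s.
2. the angle is clamped against the end stop with 70 to 165 N on the pad (y of bracket in the frame of fixture between -0.002 and 0.002 m and z of bracket in the frame of fixture below 0.0285 m and angle between bracket's own z axis and vertical below 0.06 rad and contact force between hook and bracket between 70 and 165 N), for 0.2 s.
At the end, for the whole second after the job is handed in: The angle stands upright within 2 mm of the end stop, pressed by the hook with 70 to 165 N; the lever is dropped home (lift under 1.5 mm), its grip point at least 24 mm to the right (-y) of the fixture's middle line, about 18 degrees; nothing moves and the fingers touch nothing (all of step 2 and y of lever_grip in the frame of fixture below -0.024 m and value of joint lever_lift below 0.0015 m and linear speed of bracket below 0.01 m/s and contact force between the fingers and anything else below 0.5 N).
It fails at once if the clamp is overtightened: more than 190 N on the angle (contact force between hook and bracket above 190 N).
It fails at once if a bystander is moved more than 15 mm (distance of any of oil_stone, marker, spanner_13 from where it was at the start of the episode above 0.015 m).
It also fails if it takes over 70 s, if anything falls off the work surface, if the arm or the gripper's body presses on something with over 40 N, if the wrist force passes 120 N, or if a joint passes its speed limit or range.

## Working session

There is one attempt and no reset: what is moved stays moved. The work goes in short steps, Python scripts to look and compute and a tool call to move; the robot and the scene stay as the last step left them, time stands still between calls to the robot, and variables do not carry over. Pictures are saved under pics/ and viewed, at most 10 in all, crops included, and the job is handed in when it is done.

Besides the shell and the picture viewer there is one more tool, called after "Call:" as a command line: name --argument value ..., lists and objects as JSON in quotes. servo_tool: Moves the arm, as the interface text tells. Its arguments: {"type":"object","properties":{"targets":{"type":"array"},"gripper":{"type":"number"}},"required":["targets"]}

```bash
ls; mkdir -p pics; python3 - <<'E'
from rig import bot, viewer, ticket
import cv2,numpy as np
s=bot.read_state()
for k in s: print(k,np.round(s[k],4).tolist())
print(bot.grip_point_offset)
for n in("side","top"):
    c=viewer.capture(n); cv2.imwrite(f"pics/{n}0.png",c["color"][...,::-1]); print(n,c["camera_matrix"],c["R"],c["t"],-c["R"].T@c["t"])
E
```

```text
pics
time_s 0.0
joint_positions [55.4909, 30.2788, 82.1585, 0.0004, 67.6882, -10.2267]
qvel [0.0747, 0.0887, -0.058, -0.031, -0.0943, 0.1022]
tau [0.0002, -44.0046, -17.6588, 0.0632, 0.0582, -0.0001]
position [0.2566, 0.5691, 0.2216]
tcp_rot [[-0.9115, 0.4112, -0.0012], [0.4112, 0.9115, -0.0018], [0.0004, -0.0022, -1.0]]
force [-0.4644, 0.1408, -0.1971]
moment [0.0064, 0.0739, -0.0041]
grasp_force 0.0
opening 0.9998
0.0187
side [[589.80767051   0.         316.11250574]
 [  0.         589.80767051 249.85509536]
 [  0.           0.           1.        ]] [[ 0.86164723 -0.50732328  0.01367971]
 [-0.23875922 -0.42900391 -0.87117718]
 [ 0.44783712  0.74738125 -0.49077814]] [-0.32039246  0.33644568  0.53324883] [ 0.11758616 -0.41674622  0.55919354]
top [[533.04828761   0.         322.56564855]
 [  0.         533.04828761 239.67361626]
 [  0.           0.           1.        ]] [[-0.01164412 -0.99989328  0.00882322]
 [-0.98023531  0.00967155 -0.19759858]
 [ 0.19749216 -0.01094969 -0.98024331]] [0.29449635 0.54027648 0.82070528] [0.37094437 0.29822608 0.90865032]
```

View pics/side0.png

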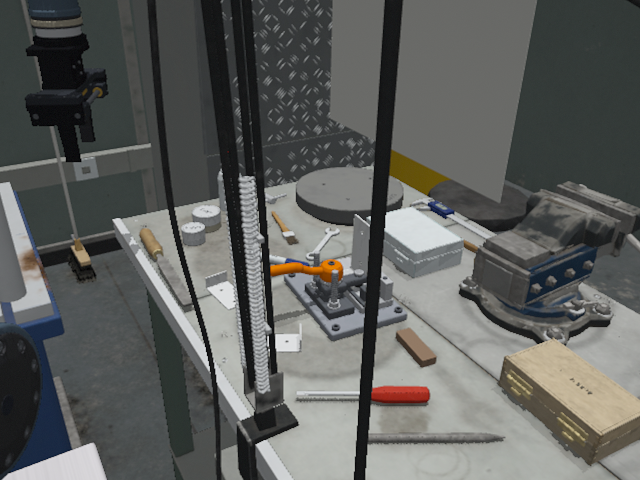

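View pics/top0.png

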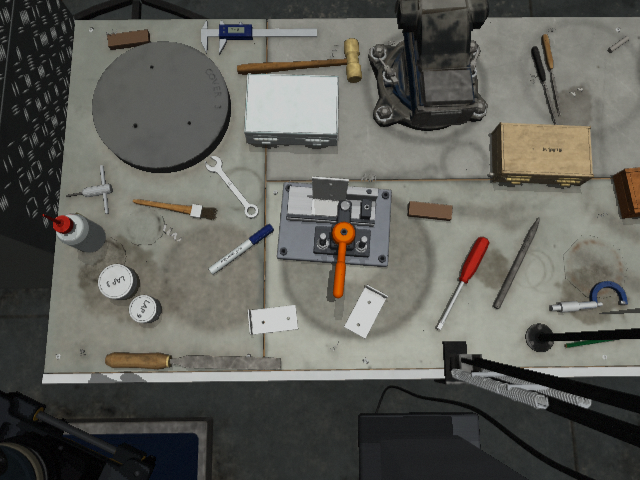

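The side view shows the fixture at about (345,300), with the lever hub at (330,270) and the bracket leg at (360,245). In the top view the plate runs from (280,183) to (392,266), the hub is at (344,232), the grip end at (338,295), the leg at (328,188) and the stop at (368,208).

```bash
python3 - <<'E'
import cv2,numpy as np
a=cv2.imread("pics/top0.png")[170:305,265:405]; b=cv2.imread("pics/side0.png")[205:340,260:415]
a=cv2.resize(a,None,fx=4,fy=4,interpolation=cv2.INTER_CUBIC);b=cv2.resize(b,None,fx=5,fy=4,interpolation=cv2.INTER_CUBIC)
cv2.imwrite("pics/a.png",a);cv2.imwrite("pics/b.png",cv2.resize(b,(775,540)))
E
```

```text
(no output)
```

View pics/a.png

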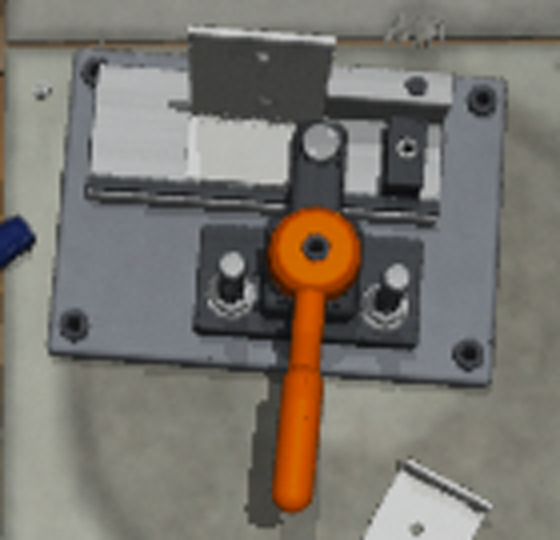

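View pics/b.png

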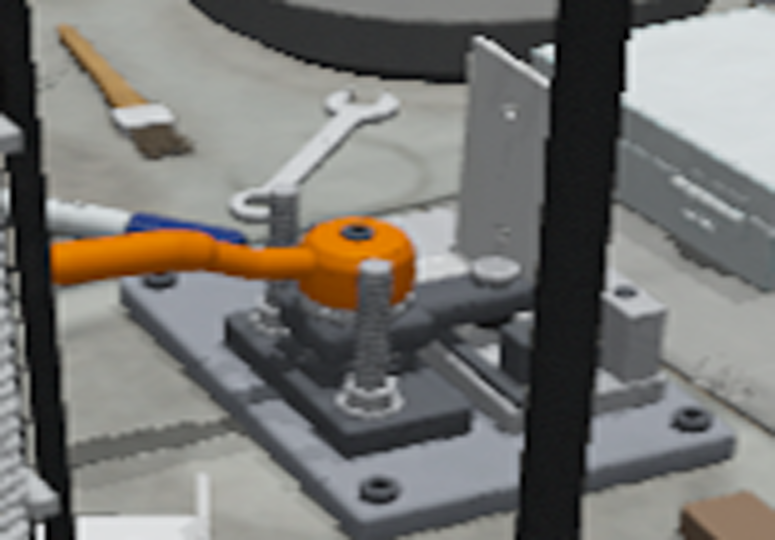

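Crop a: plate corners are at (78,50), (507,78), (491,385) and (50,355). The hub socket is at (316,246), the leg's top edge runs (190,28) to (335,38), and the stop is at (405,150). Crop b: the hub socket is at (355,232) and the leg's left top corner at (478,38).

```bash
cat > h.py <<'E'
import numpy as np,cv2
from rig import bot,viewer,ticket
_c={}
def cam(n):
    if n not in _c:_c[n]=viewer.capture(n)
    return _c[n]
def ray(n,p):
    c=cam(n);d=c["R"].T@np.linalg.inv(c["camera_matrix"])@np.array([*p,1.]);return -c["R"].T@c["t"],d
def plane(n,p,z):
    o,d=ray(n,p);return o+d*(z-o[2])/d[2]
def tri(p,q):
    o,d=ray("top",p);u,v=ray("side",q)
    k=np.linalg.lstsq(np.c_[d,-v],u-o,rcond=None)[0];a=o+d*k[0];b=u+v*k[1];return (a+b)/2,np.linalg.norm(a-b)
def A(x,y):return (265+x/4-.4,170+y/4-.4)
def B(x,y):return (260+x/5-.4,205+y/4-.4)
E
python3 - <<'E'
from h import *
np.set_printoptions(precision=4,suppress=True)
P=np.array([plane("top",A(*p),.014) for p in[(78,50),(507,78),(491,385),(50,355)]])
print(P, P.mean(0),np.linalg.norm(np.diff(P,axis=0),axis=1))
f=((P[0]-P[1])+(P[3]-P[2]))[:2];yaw=np.arctan2(-f[0],f[1]);print("yaw",np.degrees(yaw))
c,s=np.cos(yaw),np.sin(yaw);R=np.array([[c,-s],[s,c]]);o=P.mean(0)[:2]
print("screw", o+R@[-.03,0])
print("hub",tri(A(316,246),B(355,232)), "leg TL",tri(A(190,28),B(478,38)))
L=[plane("top",A(*p),.134) for p in[(190,28),(335,38)]];print(L,[R.T@(l[:2]-o) for l in L])
G=[plane("top",A(*p),.094) for p in[(310,372),(292,500),(300,440)]];h=plane("top",A(316,246),.085)
print("h",h,R.T@(h[:2]-o)); 
for g in G:print(g,R.T@(g[:2]-o))
print("stop near bed",[R.T@(plane("top",A(*p),.05)[:2]-o) for p in[(387,122),(383,190)]])
E
```

```text
[[0.6546 0.3543 0.014 ]
 [0.6402 0.167  0.014 ]
 [0.5048 0.1788 0.014 ]
 [0.5196 0.3658 0.014 ]] [0.5798 0.2665 0.014 ] [0.1879 0.1359 0.1876]
yaw -4.462208618537347
screw [0.5499 0.2688]
hub (array([0.549 , 0.2562, 0.0869]), np.float64(0.0021910005280320693)) leg TL (array([0.6247, 0.3046, 0.133 ]), np.float64(0.0010780226090407454))
[array([0.6249, 0.3043, 0.134 ]), array([0.6204, 0.2493, 0.134 ])] [array([0.042 , 0.0412]), array([ 0.0419, -0.0139])]
h [0.5504 0.2556 0.085 ] [-0.0284 -0.0132]
[0.4986 0.2593 0.094 ] [-0.0804 -0.0134]
[0.4493 0.2672 0.094 ] [-0.1302 -0.0095]
[0.4722 0.2637 0.094 ] [-0.107  -0.0112]
stop near bed [array([ 0.0342, -0.0408]), array([ 0.0049, -0.0407])]
```

```bash
python3 - <<'E'
from h import *
np.set_printoptions(precision=4,suppress=True)
print("lampbase",tri((455,350),(270,405)),plane("top",(455,360),.0),plane("top",(455,360),.1))
print("spring",tri((468,366),(262,385)),plane("top",(540,403),.3),plane("top",(540,337),.3))
yaw=np.radians(-4.5);F=np.array([[np.cos(yaw),-np.sin(yaw)],[np.sin(yaw),np.cos(yaw)]])
o=np.array([.5497,.2559])-F@[-.03,0]
s=bot.read_state();T=np.array(s["tcp_rot"]);p=s["position"]
def go(fx,fy,z):
    w=np.r_[o+F@[fx,fy],z];return w,T.T@(w-p)
print(go(.037,.027,.20),go(.037,.027,.074))
E
```

```text
lampbase (array([0.3578, 0.0782, 0.028 ]), np.float64(0.012808819349910494)) [0.3472 0.0697 0.    ] [0.3499 0.0949 0.1   ]
spring (array([0.3388, 0.0698, 0.0751]), np.float64(0.0027607822625149137)) [0.3078 0.0542 0.3   ] [0.3792 0.0476 0.3   ]
(array([0.6186, 0.2776, 0.2   ]), array([-0.4498, -0.1173,  0.0222])) (array([0.6186, 0.2776, 0.074 ]), array([-0.4499, -0.1172,  0.1482]))
```

Call:
servo_tool --targets '[{"offset": [-0.0375,-0.0098,0.0018],"dr": [0,0,-1.7]},{"offset": [-0.075,-0.0195,0.0037],"dr": [0,0,-3.3]},{"offset": [-0.1125,-0.0293,0.0055],"dr": [0,0,-5]},{"offset": [-0.15,-0.039,0.0073],"dr": [0,0,-6.6]},{"offset": [-0.1875,-0.0489,0.009],"dr": [0,0,-8.3]},{"offset": [-0.225,-0.0586,0.011],"dr": [0,0,-9.9]},{"offset": [-0.2625,-0.0684,0.013],"dr": [0,0,-11.6]},{"offset": [-0.3,-0.078,0.015],"dr": [0,0,-13.2]},{"offset": [-0.3375,-0.088,0.0165],"dr": [0,0,-14.9]},{"offset": [-0.375,-0.0977,0.018],"dr": [0,0,-16.5]},{"offset": [-0.4125,-0.1075,0.02],"dr": [0,0,-18.2]},{"offset": [-0.45,-0.1173,0.022],"dr": [0,0,-19.8]},{"offset": [-0.45,-0.1173,0.022],"dr": [0,0,-19.8]},{"offset": [-0.45,-0.1173,0.022],"dr": [0,0,-19.8]}]'

```text
time_s: 1.47
position: [0.6206, 0.2756, 0.1999]
tcp_rot: [[-0.997, 0.082, -0.0], [0.082, 0.997, 0.0], [0.0, 0.0, -1.0]]
force: [-0.8, 1.7, -0.2]
opening: 1.004
grasp_force: 0.0
```

Call:
servo_tool --targets '[{"offset": [0.002,0.002,0.03],"dr": [0,0,0]},{"offset": [0.002,0.002,0.06],"dr": [0,0,0]},{"offset": [0.002,0.002,0.08],"dr": [0,0,0]},{"offset": [0.002,0.002,0.1],"dr": [0,0,0]},{"offset": [0.002,0.002,0.115],"dr": [0,0,0]},{"offset": [0.002,0.002,0.126],"dr": [0,0,0]},{"offset": [0.002,0.002,0.126],"dr": [0,0,0]},{"offset": [0.002,0.002,0.126],"dr": [0,0,0]}]'

```text
time_s: 2.13
position: [0.6163, 0.2806, 0.0744]
tcp_rot: [[-0.997, 0.077, -0.001], [0.077, 0.997, -0.0], [0.001, -0.0, -1.0]]
force: [0.6, 0.4, 0.5]
opening: 1.0
grasp_force: 0.0
```

```bash
python3 - <<'E'
from h import *
for n in("top","side"): cv2.imwrite(f"pics/{n}1.png",cam(n)["color"][...,::-1])
a=cam("top")["color"][150:310,255:415,::-1];b=cam("side")["color"][150:340,240:420,::-1]
cv2.imwrite("pics/c1.png",np.hstack([cv2.resize(a,(400,500)),cv2.resize(b,(400,500))]))
E
```

```text
(no output)
```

View pics/c1.png

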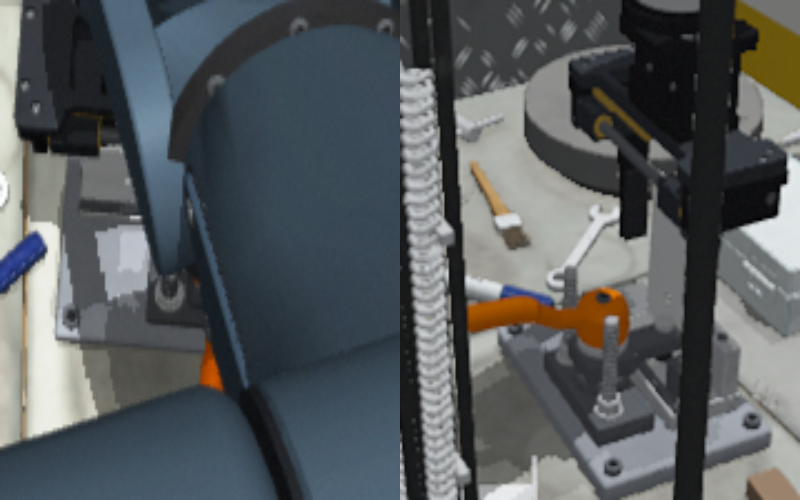

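The left finger hangs clear left of the leg and the fingers straddle it, at about (640,230) and (720,200) in the crop. I'll close on it.

Call:
servo_tool --targets '[{"offset": [-0.002,-0.002,0],"dr": [0,0,0]},{"offset": [-0.002,-0.002,0],"dr": [0,0,0]},{"offset": [-0.002,-0.002,0],"dr": [0,0,0]},{"offset": [-0.002,-0.002,0],"dr": [0,0,0]},{"offset": [-0.002,-0.002,0],"dr": [0,0,0]},{"offset": [-0.002,-0.002,0],"dr": [0,0,0]},{"offset": [-0.002,-0.002,0],"dr": [0,0,0]},{"offset": [-0.002,-0.002,0],"dr": [0,0,0]}]' --gripper 1

```text
time_s: 2.9
position: [0.619, 0.2777, 0.0747]
tcp_rot: [[-0.997, 0.078, 0.0], [0.078, 0.997, -0.0], [-0.0, -0.0, -1.0]]
force: [0.4, -0.0, -0.0]
opening: 0.637
grasp_force: 30.0
```

Call:
servo_tool --targets '[{"offset": [0,-0.004,0],"dr": [0,0,0]},{"offset": [0,-0.008,0],"dr": [0,0,0]},{"offset": [0,-0.012,0],"dr": [0,0,0]},{"offset": [0,-0.016,0],"dr": [0,0,0]},{"offset": [0,-0.02,0],"dr": [0,0,0]},{"offset": [0,-0.023,0],"dr": [0,0,0]},{"offset": [0,-0.024,0],"dr": [0,0,0]},{"offset": [0,-0.024,0],"dr": [0,0,0]},{"offset": [0,-0.024,0],"dr": [0,0,0]}]'

```text
time_s: 3.65
position: [0.6169, 0.2534, 0.0746]
tcp_rot: [[-0.997, 0.078, -0.0], [0.078, 0.997, -0.001], [0.0, -0.001, -1.0]]
force: [-0.7, -0.0, 3.5]
opening: 0.639
grasp_force: 30.0
```

Call:
servo_tool --targets '[{"offset": [0,-0.001,0],"dr": [0,0,0]},{"offset": [0,-0.0015,0],"dr": [0,0,0]},{"offset": [0,-0.0015,0],"dr": [0,0,0]},{"offset": [0,-0.0015,0],"dr": [0,0,0]}]'

```text
time_s: 3.98
position: [0.6169, 0.2527, 0.0747]
tcp_rot: [[-0.997, 0.078, 0.0], [0.078, 0.997, 0.001], [-0.0, 0.001, -1.0]]
force: [-0.8, 3.4, 3.7]
opening: 0.636
grasp_force: 30.0
```

Call:
servo_tool --targets '[{"offset": [0,-0.001,0],"dr": [0,0,0]},{"offset": [0,-0.0015,0],"dr": [0,0,0]},{"offset": [0,-0.0015,0],"dr": [0,0,0]},{"offset": [0,-0.0015,0],"dr": [0,0,0]}]'

```text
time_s: 4.32
position: [0.6168, 0.251, 0.0746]
tcp_rot: [[-0.997, 0.078, -0.0], [0.078, 0.997, 0.0], [0.0, 0.0, -1.0]]
force: [-2.0, 3.7, 4.3]
opening: 0.635
grasp_force: 30.0
```

Call:
servo_tool --targets '[{"offset": [0,-0.001,0],"dr": [0,0,0]},{"offset": [0,-0.001,0],"dr": [0,0,0]},{"offset": [0,-0.001,0],"dr": [0,0,0]},{"offset": [0,-0.001,0],"dr": [0,0,0]}]'

```text
time_s: 4.65
position: [0.6167, 0.2502, 0.0746]
tcp_rot: [[-0.997, 0.078, 0.0], [0.078, 0.997, 0.001], [-0.0, 0.001, -1.0]]
force: [-2.2, 5.1, 3.4]
opening: 0.637
grasp_force: 30.0
```

Call:
servo_tool --targets '[{"offset": [0,-0.001,0],"dr": [0,0,0]},{"offset": [0,-0.002,0],"dr": [0,0,0]},{"offset": [0,-0.002,0],"dr": [0,0,0]},{"offset": [0,-0.002,0],"dr": [0,0,0]}]'

```text
time_s: 4.98
position: [0.6167, 0.2499, 0.0748]
tcp_rot: [[-0.997, 0.079, 0.001], [0.079, 0.997, 0.004], [-0.001, 0.004, -1.0]]
force: [-1.8, 9.6, 3.9]
opening: 0.643
grasp_force: 30.0
```

Call:
servo_tool --targets '[{"offset": [0,0.0015,0],"dr": [0,0,0]},{"offset": [0,0.0015,0],"dr": [0,0,0]},{"offset": [0,0.0015,0],"dr": [0,0,0]},{"offset": [0,0.0015,0],"dr": [0,0,0]},{"offset": [0,0.0015,0],"dr": [0,0,0]},{"offset": [0,0.0015,0],"dr": [0,0,0]},{"offset": [0,0.0015,-0.01],"dr": [0,0,0]},{"offset": [0,0.0015,-0.03],"dr": [0,0,0]},{"offset": [0,0.0015,-0.06],"dr": [0,0,0]},{"offset": [0,0.0015,-0.1],"dr": [0,0,0]},{"offset": [0.03,0.0015,-0.12],"dr": [0,0,0]},{"offset": [0.07,0.0015,-0.12],"dr": [0,0,0]},{"offset": [0.11,0.0015,-0.12],"dr": [0,0,0]},{"offset": [0.145,0.0015,-0.12],"dr": [0,0,0]},{"offset": [0.145,0.0015,-0.12],"dr": [0,0,0]}]' --gripper -1

```text
time_s: 6.23
position: [0.4626, 0.2601, 0.1946]
tcp_rot: [[-0.997, 0.076, -0.01], [0.076, 0.997, -0.002], [0.01, -0.003, -1.0]]
force: [-1.8, -0.4, -0.6]
opening: 1.001
grasp_force: 0.0
```

```bash
cat >> h.py <<'E'
yaw=np.radians(-4.5);F=np.array([[np.cos(yaw),-np.sin(yaw)],[np.sin(yaw),np.cos(yaw)]])
hub=np.array([.5497,.2559]);o=hub-F@[-.03,0]
def st():
    s=bot.read_state();return s,np.array(s["tcp_rot"]),np.array(s["position"])
def lev(p): # angle (left +), radius
    d=F.T@(np.array(p)[:2]-hub);return np.degrees(np.arctan2(d[1],-d[0])),np.hypot(*d)
def pt(a,r=.08):
    a=np.radians(a);return hub+F@[-r*np.cos(a),r*np.sin(a)]
def feel():
    s,T,p=st();a,r=lev(p);d=p[:2]-hub;f=np.array(s["force"]);m=np.array(s["moment"])
    t=d[0]*f[1]-d[1]*f[0]
    print(f"t={s['time_s']:.2f} a={a:.2f} r={r:.4f} z={p[2]:.4f} toolang={np.degrees(np.arctan2(*(F.T@T[:2,0])[[1,0]]*[1,-1])):.2f} F={f.round(2)} M={m.round(3)} Ft={t/.08:.2f} Ftm={(t+m[2])/.08:.2f} op={s['opening']:.3f}")
E
python3 - <<'E'
from h import *
feel();s,T,p=st()
im=cam("side")["color"];print(cam("top")["color"].shape)
cv2.imwrite("pics/c2.png",cv2.resize(np.hstack([cam("top")["color"][150:310,255:415,::-1],im[180:340,260:420,::-1]]),(800,400),interpolation=cv2.INTER_CUBIC))
for z in(.12,.075):print(T.T@(np.r_[pt(2),z]-p))
E
```

```text
t=6.23 a=-1.76 r=0.0872 z=0.1946 toolang=-0.17 F=[-1.75 -0.37 -0.58] M=[-0.003  0.036  0.036] Ft=0.50 Ftm=0.95 op=1.001
(480, 640, 3)
[-0.00794421  0.00567284  0.0745205 ]
[-0.00839573  0.00581163  0.11951802]
```

View pics/c2.png

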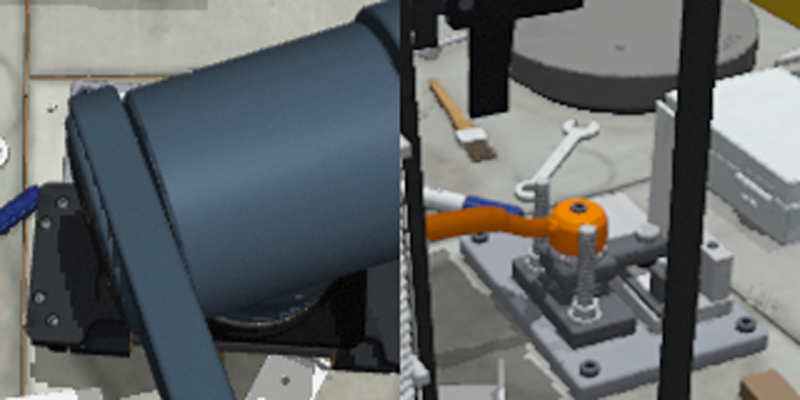

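The leg stands upright at (665,160) and has moved right towards the stop. The lever still points to the front.

Call:
servo_tool --targets '[{"offset": [-0.008,0.0055,0.02],"dr": [0,0,1]},{"offset": [-0.008,0.0055,0.04],"dr": [0,0,2]},{"offset": [-0.008,0.0055,0.055],"dr": [0,0,2]},{"offset": [-0.008,0.0055,0.06],"dr": [0,0,2]},{"offset": [-0.008,0.0055,0.06],"dr": [0,0,2]},{"offset": [-0.008,0.0055,0.06],"dr": [0,0,2]}]'

```text
time_s: 6.83
position: [0.4819, 0.2655, 0.1348]
tcp_rot: [[-0.994, 0.113, 0.001], [0.113, 0.994, 0.0], [-0.001, 0.0, -1.0]]
force: [-0.1, -0.6, 0.2]
opening: 0.999
grasp_force: 0.0
```

```bash
python3 - <<'E'
from h import *
feel();s,T,p=st()
for z in(.12,.075):print(T.T@(np.r_[pt(2),z]-p))
# orange mask in side view
im=cam("side")["color"];h=cv2.cvtColor(im,cv2.COLOR_RGB2HSV);m=cv2.inRange(h,(5,180,120),(20,255,255))
ys,xs=np.nonzero(m[230:300,260:345]);
for c in range(265,345,8):
    y=ys[xs==c-260]+230
    if len(y):print(c,y.min(),y.max(),end="; ")
E
```

```text
t=6.83 a=3.56 r=0.0685 z=0.1348 toolang=2.01 F=[-0.09 -0.56  0.19] M=[0.02  0.02  0.046] Ft=0.49 Ftm=1.07 op=0.999
[ 0.01158739 -0.00187687  0.01481809]
[ 0.01163813 -0.0018938   0.05981806]
273 266 274; 281 265 272; 289 264 272; 297 263 270; 305 266 271; 313 267 274; 321 264 276; 329 260 281; 337 261 269;
```

Call:
servo_tool --targets '[{"offset": [0.0115,-0.002,0.01],"dr": [0,0,0]},{"offset": [0.0115,-0.002,0.03],"dr": [0,0,0]},{"offset": [0.0115,-0.002,0.045],"dr": [0,0,0]},{"offset": [0.0115,-0.002,0.055],"dr": [0,0,0]},{"offset": [0.0115,-0.002,0.06],"dr": [0,0,0]},{"offset": [0.0115,-0.002,0.06],"dr": [0,0,0]},{"offset": [0.0115,-0.002,0.06],"dr": [0,0,0]}]'

```text
time_s: 7.47
position: [0.4696, 0.265, 0.0751]
tcp_rot: [[-0.994, 0.113, 0.001], [0.113, 0.994, 0.0], [-0.001, 0.0, -1.0]]
force: [-0.6, -0.3, -1.2]
opening: 1.001
grasp_force: 0.0
```

```bash
python3 - <<'E'
from h import *
feel()
im=cam("side")["color"]
cv2.imwrite("pics/c3.png",cv2.resize(im[190:340,220:420,::-1],(800,600),interpolation=cv2.INTER_CUBIC))
E
```

```text
t=7.47 a=1.98 r=0.0806 z=0.0751 toolang=1.98 F=[-0.57 -0.32 -1.19] M=[ 0.022  0.081 -0.011] Ft=0.38 Ftm=0.24 op=1.001
```

View pics/c3.png

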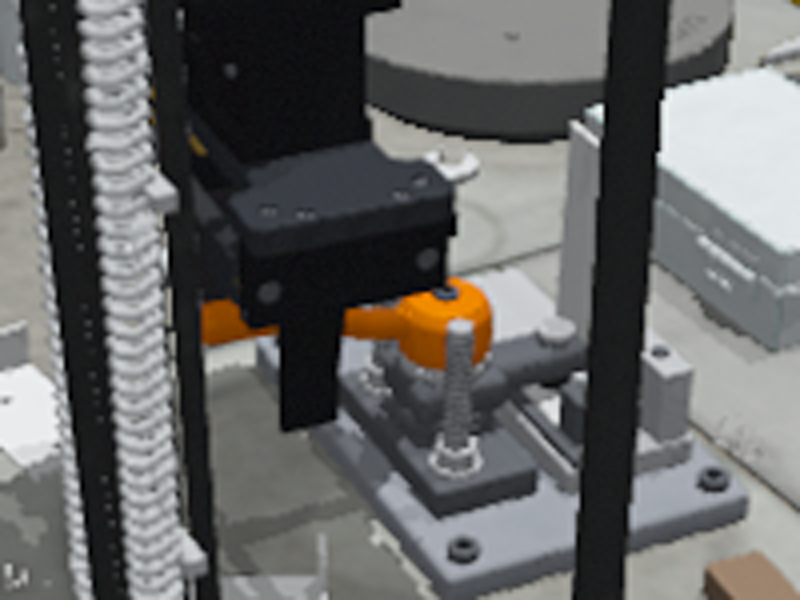

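The fingers straddle the grip at the right height (near finger at (310,380), bar at about (225,322)), with the body clear above the hub and stud. I'll close.

Call:
servo_tool --targets '[{"offset": [0,0,0],"dr": [0,0,0]},{"offset": [0,0,0],"dr": [0,0,0]},{"offset": [0,0,0],"dr": [0,0,0]},{"offset": [0,0,0],"dr": [0,0,0]},{"offset": [0,0,0],"dr": [0,0,0]},{"offset": [0,0,0],"dr": [0,0,0]},{"offset": [0,0,0],"dr": [0,0,0]},{"offset": [0,0,0],"dr": [0,0,0]},{"offset": [0,0,0],"dr": [0,0,0]},{"offset": [0,0,0],"dr": [0,0,0]},{"offset": [0,0,0],"dr": [0,0,0]},{"offset": [0,0,0],"dr": [0,0,0]}]' --gripper 1

```text
time_s: 8.52
position: [0.4689, 0.2648, 0.0745]
tcp_rot: [[-0.994, 0.113, 0.0], [0.113, 0.994, 0.0], [-0.0, 0.0, -1.0]]
force: [-0.4, -0.8, 0.7]
opening: 0.176
grasp_force: 30.4
```

```bash
cat >> h.py <<'E'
def arc(das,dz0=None,sink=.05e-3):
    # rows turning by das degrees (left +) from current pose about the hub, tool turned along
    s,T,p=st()
    d=np.r_[p[:2]-hub,0]
    for da in das:
        t=-np.radians(da);Rz=np.array([[np.cos(t),-np.sin(t),0],[np.sin(t),np.cos(t),0],[0,0,1]])
        w=Rz@d-d+np.array([0,0,-sink*da])
        print(da,(T.T@w).round(4).tolist())
E
python3 - <<'E'
from h import *
feel();arc([2,4,6,8,10,15,20])
E
```

```text
t=8.52 a=1.81 r=0.0813 z=0.0745 toolang=1.98 F=[-0.43 -0.83  0.69] M=[0.083 0.015 0.06 ] Ft=0.89 Ftm=1.64 op=0.176
2 [-0.0, 0.0028, 0.0001]
4 [-0.0002, 0.0057, 0.0002]
6 [-0.0004, 0.0085, 0.0003]
8 [-0.0008, 0.0113, 0.0004]
10 [-0.0012, 0.0141, 0.0005]
15 [-0.0027, 0.021, 0.0008]
20 [-0.0048, 0.0278, 0.001]
```

Call:
servo_tool --targets '[{"offset": [0,0.0028,0.0001],"dr": [0,0,2]},{"offset": [-0.0002,0.0057,0.0002],"dr": [0,0,4]},{"offset": [-0.0004,0.0085,0.0003],"dr": [0,0,6]}]'

```text
time_s: 8.77
position: [0.4699, 0.2726, 0.0742]
tcp_rot: [[-0.976, 0.216, -0.001], [0.216, 0.976, -0.002], [0.0, -0.002, -1.0]]
force: [-0.6, -4.3, 0.7]
opening: 0.175
grasp_force: 30.1
```

```bash
python3 -c "
from h import *
feel()"
```

```text
t=8.77 a=7.32 r=0.0815 z=0.0742 toolang=7.99 F=[-0.6  -4.33  0.73] M=[-0.601 -0.06   0.206] Ft=4.44 Ftm=7.01 op=0.175
```

Call:
servo_tool --targets '[{"offset": [0,0.0028,0.0001],"dr": [0,0,2]},{"offset": [-0.0002,0.0057,0.0002],"dr": [0,0,4]},{"offset": [-0.0002,0.0057,0.0002],"dr": [0,0,4]},{"offset": [-0.0002,0.0057,0.0002],"dr": [0,0,4]}]'

```text
time_s: 9.1
position: [0.4712, 0.278, 0.0739]
tcp_rot: [[-0.959, 0.282, -0.001], [0.282, 0.959, -0.001], [0.001, -0.002, -1.0]]
force: [-0.2, -3.6, 0.9]
opening: 0.173
grasp_force: 30.0
```

```bash
python3 -c "
from h import *
feel()"
```

```text
t=9.10 a=11.23 r=0.0815 z=0.0739 toolang=11.87 F=[-0.25 -3.61  0.88] M=[-0.616  0.074  0.132] Ft=3.61 Ftm=5.26 op=0.173
```

Call:
servo_tool --targets '[{"offset": [0,0.0028,0.0001],"dr": [0,0,2]},{"offset": [-0.0002,0.0057,0.0002],"dr": [0,0,4]},{"offset": [-0.0004,0.0085,0.0003],"dr": [0,0,6]},{"offset": [-0.0008,0.0113,0.0004],"dr": [0,0,8]},{"offset": [-0.0008,0.0113,0.0004],"dr": [0,0,8]},{"offset": [-0.0008,0.0113,0.0004],"dr": [0,0,8]}]'

```text
time_s: 9.6
position: [0.4751, 0.2887, 0.0735]
tcp_rot: [[-0.911, 0.413, -0.001], [0.413, 0.911, -0.001], [0.001, -0.001, -1.0]]
force: [-1.5, -3.3, 1.0]
opening: 0.172
grasp_force: 30.0
```

```bash
python3 -c "
from h import *
feel()"
```

```text
t=9.60 a=19.25 r=0.0815 z=0.0735 toolang=19.88 F=[-1.51 -3.25  0.98] M=[-0.68   0.198  0.116] Ft=3.66 Ftm=5.10 op=0.172
```

Call:
servo_tool --targets '[{"offset": [0,0.0028,0.0001],"dr": [0,0,2]},{"offset": [-0.0002,0.0057,0.0002],"dr": [0,0,4]},{"offset": [-0.0004,0.0085,0.0003],"dr": [0,0,6]},{"offset": [-0.0008,0.0113,0.0004],"dr": [0,0,8]},{"offset": [-0.0008,0.0113,0.0004],"dr": [0,0,8]},{"offset": [-0.0008,0.0113,0.0004],"dr": [0,0,8]}]'

```text
time_s: 10.1
position: [0.4804, 0.2988, 0.073]
tcp_rot: [[-0.844, 0.536, -0.001], [0.536, 0.844, -0.001], [0.001, -0.001, -1.0]]
force: [-1.9, -3.7, 1.4]
opening: 0.171
grasp_force: 30.0
```

```bash
python3 -c "
from h import *
feel()"
```

```text
t=10.10 a=27.23 r=0.0815 z=0.0730 toolang=27.89 F=[-1.88 -3.72  1.38] M=[-0.689  0.204  0.082] Ft=4.23 Ftm=5.26 op=0.171
```

Call:
servo_tool --targets '[{"offset": [0,0.0028,0.0001],"dr": [0,0,2]},{"offset": [-0.0002,0.0057,0.0002],"dr": [0,0,4]},{"offset": [-0.0004,0.0085,0.0003],"dr": [0,0,6]},{"offset": [-0.0008,0.0113,0.0004],"dr": [0,0,8]},{"offset": [-0.0008,0.0113,0.0004],"dr": [0,0,8]},{"offset": [-0.0008,0.0113,0.0004],"dr": [0,0,8]}]'

```text
time_s: 10.6
position: [0.4871, 0.308, 0.0726]
tcp_rot: [[-0.762, 0.648, -0.001], [0.648, 0.762, -0.001], [0.001, -0.001, -1.0]]
force: [-2.6, -3.7, 0.5]
opening: 0.172
grasp_force: 30.0
```

```bash
python3 -c "
from h import *
feel()"
```

```text
t=10.60 a=35.23 r=0.0814 z=0.0726 toolang=35.89 F=[-2.62 -3.7   0.5 ] M=[-0.789  0.405  0.059] Ft=4.60 Ftm=5.34 op=0.172
```

Call:
servo_tool --targets '[{"offset": [0,0.0028,0.0001],"dr": [0,0,2]},{"offset": [-0.0002,0.0057,0.0002],"dr": [0,0,4]},{"offset": [-0.0004,0.0085,0.0003],"dr": [0,0,6]},{"offset": [-0.0004,0.0085,0.0003],"dr": [0,0,6]},{"offset": [-0.0004,0.0085,0.0003],"dr": [0,0,6]}]'

```text
time_s: 11.02
position: [0.4929, 0.3142, 0.0723]
tcp_rot: [[-0.69, 0.724, -0.001], [0.724, 0.69, -0.001], [0.0, -0.001, -1.0]]
force: [-2.2, -4.0, 0.2]
opening: 0.169
grasp_force: 30.0
```

```bash
python3 -c "
from h import *
feel()"
```

```text
t=11.02 a=41.25 r=0.0814 z=0.0723 toolang=41.88 F=[-2.23 -4.    0.18] M=[-0.808  0.337  0.012] Ft=4.46 Ftm=4.61 op=0.169
```

Call:
servo_tool --targets '[{"offset": [0,-0.0021,0],"dr": [0,0,-1.5]},{"offset": [0,-0.0021,-0.001],"dr": [0,0,-1.5]},{"offset": [0,-0.0021,-0.004],"dr": [0,0,-1.5]},{"offset": [0,-0.0021,-0.007],"dr": [0,0,-1.5]},{"offset": [0,-0.0021,-0.009],"dr": [0,0,-1.5]},{"offset": [0,-0.0021,-0.009],"dr": [0,0,-1.5]},{"offset": [0,-0.0021,-0.009],"dr": [0,0,-1.5]}]'

```text
time_s: 11.6
position: [0.493, 0.3129, 0.0811]
tcp_rot: [[-0.707, 0.707, 0.001], [0.707, 0.707, 0.0], [-0.001, 0.001, -1.0]]
force: [3.6, -4.9, -7.3]
opening: 0.172
grasp_force: 30.1
```

```bash
python3 -c "
from h import *
feel();arc([-4,-8,-16,-24,-32,-40,-48,-56,-60,-64,-66,-68],sink=0)"
```

```text
t=11.60 a=40.66 r=0.0804 z=0.0811 toolang=40.51 F=[ 3.58 -4.91 -7.32] M=[-0.791 -0.298 -0.147] Ft=0.93 Ftm=-0.91 op=0.172
-4 [-0.0002, -0.0056, -0.0]
-8 [-0.0008, -0.0112, -0.0]
-16 [-0.0031, -0.0222, -0.0]
-24 [-0.0069, -0.0327, -0.0]
-32 [-0.0121, -0.0426, -0.0]
-40 [-0.0187, -0.0517, -0.0]
-48 [-0.0264, -0.0598, -0.0]
-56 [-0.0353, -0.0668, -0.0]
-60 [-0.04, -0.0697, -0.0]
-64 [-0.045, -0.0724, -0.0]
-66 [-0.0475, -0.0736, -0.0]
-68 [-0.0501, -0.0747, -0.0]
```

Call:
servo_tool --targets '[{"offset": [-0.0002,-0.0056,0],"dr": [0,0,-4]},{"offset": [-0.0008,-0.0112,0],"dr": [0,0,-8]},{"offset": [-0.0018,-0.0167,0],"dr": [0,0,-12]},{"offset": [-0.0031,-0.0222,0],"dr": [0,0,-16]},{"offset": [-0.0048,-0.0275,0],"dr": [0,0,-20]},{"offset": [-0.0069,-0.0327,0],"dr": [0,0,-24]},{"offset": [-0.0094,-0.0377,0],"dr": [0,0,-28]},{"offset": [-0.0121,-0.0426,0],"dr": [0,0,-32]},{"offset": [-0.0153,-0.0472,0],"dr": [0,0,-36]},{"offset": [-0.0187,-0.0517,0],"dr": [0,0,-40]},{"offset": [-0.0224,-0.0559,0],"dr": [0,0,-44]},{"offset": [-0.0264,-0.0598,0],"dr": [0,0,-48]},{"offset": [-0.0308,-0.0634,0],"dr": [0,0,-52]},{"offset": [-0.0353,-0.0668,0],"dr": [0,0,-56]},{"offset": [-0.04,-0.0697,0],"dr": [0,0,-60]},{"offset": [-0.045,-0.0724,0],"dr": [0,0,-64]},{"offset": [-0.0501,-0.0747,0],"dr": [0,0,-68]},{"offset": [-0.0501,-0.0747,0],"dr": [0,0,-68]},{"offset": [-0.0501,-0.0747,0],"dr": [0,0,-68]}]'

```text
time_s: 13.18
position: [0.4758, 0.2258, 0.0815]
tcp_rot: [[-0.921, -0.388, 0.002], [-0.388, 0.921, 0.002], [-0.003, 0.001, -1.0]]
force: [2.3, 0.3, -7.5]
opening: 0.172
grasp_force: 30.0
```

```bash
python3 -c "
from h import *
feel()"
```

```text
t=13.18 a=-26.68 r=0.0798 z=0.0815 toolang=-27.35 F=[ 2.29  0.29 -7.55] M=[ 0.098 -0.047  0.019] Ft=0.59 Ftm=0.83 op=0.172
```

Call:
servo_tool --targets '[{"offset": [0,0,0.002],"dr": [0,0,0]},{"offset": [0,0,0.004],"dr": [0,0,0]},{"offset": [0,0,0.006],"dr": [0,0,0]},{"offset": [0,0,0.008],"dr": [0,0,0]},{"offset": [0,0,0.009],"dr": [0,0,0]},{"offset": [0,0,0.009],"dr": [0,0,0]},{"offset": [0,0,0.009],"dr": [0,0,0]}]'

```text
time_s: 13.77
position: [0.4749, 0.225, 0.0729]
tcp_rot: [[-0.92, -0.391, 0.001], [-0.391, 0.92, 0.0], [-0.001, -0.0, -1.0]]
force: [0.4, -0.7, 0.6]
opening: 0.173
grasp_force: 30.0
```

```bash
python3 -c "
from h import *
feel()"
```

```text
t=13.77 a=-26.95 r=0.0809 z=0.0729 toolang=-27.53 F=[ 0.37 -0.72  0.6 ] M=[-0.051  0.013  0.074] Ft=0.82 Ftm=1.75 op=0.173
```

Call:
servo_tool --targets '[{"offset": [0,0.0028,0.0001],"dr": [0,0,2]},{"offset": [-0.0002,0.0057,0.0002],"dr": [0,0,4]},{"offset": [-0.0004,0.0085,0.0003],"dr": [0,0,6]},{"offset": [-0.0004,0.0085,0.0003],"dr": [0,0,6]},{"offset": [-0.0004,0.0085,0.0003],"dr": [0,0,6]}]'

```text
time_s: 14.18
position: [0.4721, 0.2324, 0.0726]
tcp_rot: [[-0.956, -0.294, 0.001], [-0.294, 0.956, -0.001], [-0.0, -0.001, -1.0]]
force: [0.6, -3.7, 0.7]
opening: 0.17
grasp_force: 30.0
```

```bash
python3 -c "
from h import *
feel()"
```

```text
t=14.18 a=-21.32 r=0.0811 z=0.0726 toolang=-21.62 F=[ 0.55 -3.66  0.71] M=[-0.595 -0.1    0.17 ] Ft=3.72 Ftm=5.84 op=0.170
```

Call:
servo_tool --targets '[{"offset": [0,0.0028,0.0001],"dr": [0,0,2]},{"offset": [-0.0002,0.0057,0.0002],"dr": [0,0,4]},{"offset": [-0.0002,0.0057,0.0002],"dr": [0,0,4]},{"offset": [-0.0002,0.0057,0.0002],"dr": [0,0,4]}]'

```text
time_s: 14.52
position: [0.4704, 0.238, 0.0722]
tcp_rot: [[-0.974, -0.227, 0.0], [-0.227, 0.974, -0.001], [-0.0, -0.001, -1.0]]
force: [0.4, -3.3, 0.8]
opening: 0.171
grasp_force: 30.0
```

```bash
python3 -c "
from h import *
feel()"
```

```text
t=14.52 a=-17.24 r=0.0813 z=0.0722 toolang=-17.61 F=[ 0.44 -3.33  0.78] M=[-0.707 -0.096  0.089] Ft=3.40 Ftm=4.51 op=0.171
```

Call:
servo_tool --targets '[{"offset": [0,0.0028,0.0001],"dr": [0,0,2]},{"offset": [-0.0002,0.0057,0.0002],"dr": [0,0,4]},{"offset": [-0.0002,0.0057,0.0002],"dr": [0,0,4]},{"offset": [-0.0002,0.0057,0.0002],"dr": [0,0,4]}]'

```text
time_s: 14.85
position: [0.4693, 0.2436, 0.0719]
tcp_rot: [[-0.987, -0.159, -0.0], [-0.159, 0.987, -0.0], [0.0, -0.0, -1.0]]
force: [0.6, -4.6, 1.0]
opening: 0.175
grasp_force: 30.0
```

Call:
servo_tool --targets '[{"offset": [0,0.0028,0.0001],"dr": [0,0,2]},{"offset": [-0.0002,0.0057,0.0002],"dr": [0,0,4]},{"offset": [-0.0002,0.0057,0.0002],"dr": [0,0,4]},{"offset": [-0.0002,0.0057,0.0002],"dr": [0,0,4]}]'

```text
time_s: 15.18
position: [0.4685, 0.2492, 0.0717]
tcp_rot: [[-0.996, -0.09, -0.0], [-0.09, 0.996, -0.001], [0.0, -0.001, -1.0]]
force: [0.8, -4.6, 1.4]
opening: 0.176
grasp_force: 30.0
```

```bash
python3 -c "
from h import *
feel()"
```

```text
t=15.18 a=-9.20 r=0.0815 z=0.0717 toolang=-9.64 F=[ 0.79 -4.65  1.41] M=[-0.791 -0.141  0.079] Ft=4.78 Ftm=5.77 op=0.176
```

Call:
servo_tool --targets '[{"offset": [0,0.0028,0.0001],"dr": [0,0,2]},{"offset": [-0.0002,0.0057,0.0002],"dr": [0,0,4]},{"offset": [-0.0002,0.0057,0.0002],"dr": [0,0,4]},{"offset": [-0.0002,0.0057,0.0002],"dr": [0,0,4]}]'

```text
time_s: 15.52
position: [0.4682, 0.2548, 0.0715]
tcp_rot: [[-1.0, -0.02, -0.0], [-0.02, 1.0, -0.001], [0.0, -0.001, -1.0]]
force: [0.4, -4.7, 1.2]
opening: 0.172
grasp_force: 30.0
```

Call:
servo_tool --targets '[{"offset": [0,0.0028,0.0001],"dr": [0,0,2]},{"offset": [-0.0002,0.0057,0.0002],"dr": [0,0,4]},{"offset": [-0.0002,0.0057,0.0002],"dr": [0,0,4]},{"offset": [-0.0002,0.0057,0.0002],"dr": [0,0,4]}]'

```text
time_s: 15.85
position: [0.4682, 0.2605, 0.0712]
tcp_rot: [[-0.999, 0.05, -0.0], [0.05, 0.999, -0.001], [0.0, -0.001, -1.0]]
force: [1.1, -5.3, 0.2]
opening: 0.172
grasp_force: 30.0
```

```bash
python3 -c "
from h import *
feel()"
```

```text
t=15.85 a=-1.30 r=0.0816 z=0.0712 toolang=-1.65 F=[ 1.08 -5.31  0.22] M=[-0.943 -0.156  0.06 ] Ft=5.34 Ftm=6.09 op=0.172
```

Call:
servo_tool --targets '[{"offset": [0,0.0028,0.0001],"dr": [0,0,2]},{"offset": [-0.0002,0.0057,0.0002],"dr": [0,0,4]},{"offset": [-0.0002,0.0057,0.0002],"dr": [0,0,4]},{"offset": [-0.0002,0.0057,0.0002],"dr": [0,0,4]}]'

```text
time_s: 16.18
position: [0.4687, 0.266, 0.071]
tcp_rot: [[-0.993, 0.119, -0.001], [0.119, 0.993, -0.001], [0.001, -0.001, -1.0]]
force: [0.8, -5.4, 1.1]
opening: 0.171
grasp_force: 30.0
```

```bash
python3 -c "
from h import *
feel()"
```

```text
t=16.18 a=2.59 r=0.0817 z=0.0710 toolang=2.35 F=[ 0.79 -5.36  1.11] M=[-1.013 -0.159  0.045] Ft=5.33 Ftm=5.89 op=0.171
```

Call:
servo_tool --targets '[{"offset": [0,0.0028,0.0001],"dr": [0,0,2]},{"offset": [-0.0002,0.0057,0.0002],"dr": [0,0,4]},{"offset": [-0.0002,0.0057,0.0002],"dr": [0,0,4]},{"offset": [-0.0002,0.0057,0.0002],"dr": [0,0,4]}]'

```text
time_s: 16.52
position: [0.4695, 0.2715, 0.0708]
tcp_rot: [[-0.982, 0.188, -0.001], [0.188, 0.982, -0.001], [0.001, -0.001, -1.0]]
force: [0.8, -6.9, 1.2]
opening: 0.173
grasp_force: 30.0
```

```bash
python3 -c "
from h import *
feel()"
```

```text
t=16.52 a=6.51 r=0.0817 z=0.0708 toolang=6.34 F=[ 0.77 -6.85  1.19] M=[-1.051 -0.194  0.08 ] Ft=6.72 Ftm=7.71 op=0.173
```

Call:
servo_tool --targets '[{"offset": [0,0.0028,0.0001],"dr": [0,0,2]},{"offset": [-0.0002,0.0057,0.0002],"dr": [0,0,4]},{"offset": [-0.0002,0.0057,0.0002],"dr": [0,0,4]},{"offset": [-0.0002,0.0057,0.0002],"dr": [0,0,4]}]'

```text
time_s: 16.85
position: [0.4707, 0.277, 0.0705]
tcp_rot: [[-0.967, 0.256, -0.001], [0.256, 0.967, -0.001], [0.001, -0.002, -1.0]]
force: [1.0, -5.9, 1.3]
opening: 0.174
grasp_force: 30.0
```

```bash
python3 -c "
from h import *
feel()"
```

```text
t=16.85 a=10.43 r=0.0818 z=0.0705 toolang=10.33 F=[ 1.05 -5.94  1.3 ] M=[-1.05  -0.209  0.052] Ft=5.59 Ftm=6.24 op=0.174
```

Call:
servo_tool --targets '[{"offset": [0,0.0028,0.0001],"dr": [0,0,2]},{"offset": [-0.0002,0.0057,0.0002],"dr": [0,0,4]},{"offset": [-0.0002,0.0057,0.0002],"dr": [0,0,4]},{"offset": [-0.0002,0.0057,0.0002],"dr": [0,0,4]}]'

```text
time_s: 17.18
position: [0.4722, 0.2823, 0.0703]
tcp_rot: [[-0.946, 0.323, -0.001], [0.323, 0.946, -0.002], [0.001, -0.002, -1.0]]
force: [0.6, -6.0, 1.0]
opening: 0.174
grasp_force: 30.0
```

```bash
python3 -c "
from h import *
feel()"
```

```text
t=17.18 a=14.31 r=0.0818 z=0.0703 toolang=14.33 F=[ 0.65 -6.02  0.97] M=[-1.13  -0.171  0.081] Ft=5.61 Ftm=6.62 op=0.174
```

Call:
servo_tool --targets '[{"offset": [0,0.0028,0.0001],"dr": [0,0,2]},{"offset": [-0.0002,0.0057,0.0002],"dr": [0,0,4]},{"offset": [-0.0002,0.0057,0.0002],"dr": [0,0,4]},{"offset": [-0.0002,0.0057,0.0002],"dr": [0,0,4]}]'

```text
time_s: 17.52
position: [0.4742, 0.2874, 0.07]
tcp_rot: [[-0.922, 0.388, -0.002], [0.388, 0.922, -0.002], [0.001, -0.003, -1.0]]
force: [1.6, -7.3, 1.2]
opening: 0.173
grasp_force: 30.0
```

```bash
cat >> h.py <<'E'
def favg(n=6):
    r=[]
    for i in range(n):
        s,T,p=st();d=p[:2]-hub;f=np.array(s["force"]);m=np.array(s["moment"]);t=d[0]*f[1]-d[1]*f[0]
        mr=F@[0,0];u=d/np.linalg.norm(d)
        r.append([t/.08,(t+m[2])/.08,m[:2]@u,m[2]]);viewer.capture("side")
    a,rr=lev(p);print(f"t={s['time_s']:.2f} a={a:.2f} z={p[2]:.4f} Ft,Ftm,Mr,Mz",np.mean(r,0).round(3),np.std(r,0).round(2))
E
python3 -c "
from h import *
favg()"
```

```text
t=17.77 a=18.14 z=0.0701 Ft,Ftm,Mr,Mz [6.436 7.449 1.025 0.081] [0.43 0.59 0.01 0.02]
```

Call:
servo_tool --targets '[{"offset": [0,0.0028,0.0001],"dr": [0,0,2]},{"offset": [-0.0002,0.0057,0.0002],"dr": [0,0,4]},{"offset": [-0.0002,0.0057,0.0002],"dr": [0,0,4]},{"offset": [-0.0002,0.0057,0.0002],"dr": [0,0,4]}]'

```text
time_s: 18.15
position: [0.4765, 0.2925, 0.0698]
tcp_rot: [[-0.892, 0.451, -0.002], [0.451, 0.892, -0.002], [0.001, -0.003, -1.0]]
force: [0.3, -7.5, 1.5]
opening: 0.176
grasp_force: 30.0
```

```bash
python3 -c "
from h import *
favg()"
```

```text
t=18.40 a=22.01 z=0.0698 Ft,Ftm,Mr,Mz [6.176 7.526 1.031 0.108] [0.62 0.74 0.03 0.02]
```

Call:
servo_tool --targets '[{"offset": [0,0.0028,0.0001],"dr": [0,0,2]},{"offset": [-0.0002,0.0057,0.0002],"dr": [0,0,4]},{"offset": [-0.0002,0.0057,0.0002],"dr": [0,0,4]},{"offset": [-0.0002,0.0057,0.0002],"dr": [0,0,4]}]'

```text
time_s: 18.78
position: [0.4791, 0.2973, 0.0695]
tcp_rot: [[-0.859, 0.512, -0.002], [0.512, 0.859, -0.003], [0.001, -0.003, -1.0]]
force: [1.3, -8.2, 0.7]
opening: 0.174
grasp_force: 30.0
```

```bash
python3 -c "
from h import *
favg()"
```

```text
t=19.03 a=25.84 z=0.0696 Ft,Ftm,Mr,Mz [6.159 7.891 1.04  0.138] [0.5  0.6  0.03 0.03]
```

Call:
servo_tool --targets '[{"offset": [0,0,0],"dr": [0,0,0]},{"offset": [0,0,0],"dr": [0,0,0]},{"offset": [0,0,0],"dr": [0,0,0]},{"offset": [0,0,0],"dr": [0,0,0]},{"offset": [0,0,0],"dr": [0,0,0]}]' --gripper 0.5

```text
time_s: 19.5
position: [0.4794, 0.2982, 0.0696]
tcp_rot: [[-0.858, 0.514, -0.001], [0.514, 0.858, -0.001], [0.001, -0.001, -1.0]]
force: [0.5, -6.0, -0.1]
opening: 0.251
grasp_force: 2.1
```

```bash
python3 -c "
from h import *
favg();feel()"
```

```text
t=19.75 a=26.59 z=0.0696 Ft,Ftm,Mr,Mz [4.626 5.351 0.68  0.058] [0.44 0.78 0.03 0.04]
t=19.80 a=26.60 r=0.0821 z=0.0696 toolang=26.40 F=[ 1.54 -5.6   0.67] M=[-0.847 -0.093  0.071] Ft=4.11 Ftm=4.99 op=0.252
```

Call:
servo_tool --targets '[{"offset": [0.0005,0.002,0],"dr": [0,0,0]},{"offset": [0.001,0.003,0],"dr": [0,0,0]},{"offset": [0.001,0.004,0],"dr": [0,0,0]},{"offset": [0.001,0.004,0],"dr": [0,0,0]},{"offset": [0.001,0.004,0],"dr": [0,0,0]}]'

```text
time_s: 20.22
position: [0.4801, 0.301, 0.0693]
tcp_rot: [[-0.858, 0.513, -0.003], [0.513, 0.858, -0.003], [0.001, -0.004, -1.0]]
force: [0.7, -8.1, -0.2]
opening: 0.248
grasp_force: 3.6
```

```bash
python3 -c "
from h import *
favg();feel()"
```

```text
t=20.47 a=28.41 z=0.0693 Ft,Ftm,Mr,Mz [7.164 7.917 1.151 0.06 ] [0.58 0.66 0.02 0.02]
t=20.52 a=28.38 r=0.0829 z=0.0693 toolang=26.36 F=[ 0.75 -9.27  0.93] M=[-1.414 -0.133  0.12 ] Ft=7.65 Ftm=9.14 op=0.248
```

Call:
servo_tool --targets '[{"offset": [-0.001,0.0015,0],"dr": [0,0,1]},{"offset": [-0.002,0.003,0.0001],"dr": [0,0,2]},{"offset": [-0.002,0.0045,0.0002],"dr": [0,0,3]},{"offset": [-0.002,0.0045,0.0002],"dr": [0,0,3]},{"offset": [-0.002,0.0045,0.0002],"dr": [0,0,3]}]'

```text
time_s: 20.93
position: [0.4822, 0.3038, 0.069]
tcp_rot: [[-0.83, 0.557, -0.007], [0.557, 0.83, -0.004], [0.004, -0.007, -1.0]]
force: [-2.7, -6.9, 2.8]
opening: 0.257
grasp_force: 3.8
```

```bash
python3 -c "
from h import *
favg();feel()"
```

```text
t=21.18 a=30.87 z=0.0690 Ft,Ftm,Mr,Mz [7.629 8.222 1.248 0.047] [0.29 0.25 0.02 0.02]
t=21.23 a=30.86 r=0.0828 z=0.0690 toolang=29.39 F=[-2.61 -7.76  1.22] M=[-1.227  0.408  0.02 ] Ft=8.11 Ftm=8.36 op=0.252
```

Call:
servo_tool --targets '[{"offset": [-0.0005,0.0015,0],"dr": [0,0,1]},{"offset": [-0.0005,0.003,0.0001],"dr": [0,0,2]},{"offset": [-0.0005,0.0043,0.0002],"dr": [0,0,3]},{"offset": [-0.0005,0.0043,0.0002],"dr": [0,0,3]},{"offset": [-0.0005,0.0043,0.0002],"dr": [0,0,3]}]'

```text
time_s: 21.65
position: [0.4846, 0.3071, 0.0687]
tcp_rot: [[-0.8, 0.6, -0.007], [0.6, 0.8, -0.004], [0.004, -0.007, -1.0]]
force: [-2.3, -7.0, 2.0]
opening: 0.253
grasp_force: 3.8
```

```bash
python3 -c "
from h import *
favg(8);feel()"
```

```text
t=22.00 a=33.68 z=0.0687 Ft,Ftm,Mr,Mz [7.701 8.374 1.275 0.054] [0.45 0.44 0.02 0.01]
t=22.05 a=33.69 r=0.0828 z=0.0687 toolang=32.38 F=[-3.27 -7.38  1.68] M=[-1.261  0.509  0.057] Ft=8.09 Ftm=8.80 op=0.251
```

Call:
servo_tool --targets '[{"offset": [-0.0003,0.0015,0],"dr": [0,0,1]},{"offset": [-0.0003,0.003,0.0001],"dr": [0,0,2]},{"offset": [-0.0004,0.0043,0.0002],"dr": [0,0,3]},{"offset": [-0.0005,0.0057,0.0003],"dr": [0,0,4]},{"offset": [-0.0005,0.0057,0.0003],"dr": [0,0,4]},{"offset": [-0.0005,0.0057,0.0003],"dr": [0,0,4]}]'

```text
time_s: 22.55
position: [0.4881, 0.3113, 0.0683]
tcp_rot: [[-0.756, 0.654, -0.008], [0.654, 0.756, -0.004], [0.004, -0.008, -1.0]]
force: [-3.4, -7.3, 2.3]
opening: 0.254
grasp_force: 3.9
```

```bash
python3 -c "
from h import *
favg(8);feel()"
```

```text
t=22.90 a=37.46 z=0.0684 Ft,Ftm,Mr,Mz [8.109 8.997 1.302 0.071] [0.32 0.45 0.02 0.02]
t=22.95 a=37.47 r=0.0828 z=0.0684 toolang=36.38 F=[-3.24 -6.84  2.7 ] M=[-1.182  0.591  0.072] Ft=7.51 Ftm=8.40 op=0.249
```

Call:
servo_tool --targets '[{"offset": [-0.0003,0.0015,0],"dr": [0,0,1]},{"offset": [-0.0003,0.003,0.0001],"dr": [0,0,2]},{"offset": [-0.0004,0.0043,0.0002],"dr": [0,0,3]},{"offset": [-0.0005,0.0057,0.0003],"dr": [0,0,4]},{"offset": [-0.0005,0.0057,0.0003],"dr": [0,0,4]},{"offset": [-0.0005,0.0057,0.0003],"dr": [0,0,4]}]'

```text
time_s: 23.45
position: [0.4919, 0.3152, 0.068]
tcp_rot: [[-0.709, 0.706, -0.009], [0.706, 0.709, -0.004], [0.003, -0.009, -1.0]]
force: [-3.2, -7.5, 2.1]
opening: 0.255
grasp_force: 4.0
```

```bash
python3 -c "
from h import *
favg(8);feel()"
```

```text
t=23.80 a=41.23 z=0.0680 Ft,Ftm,Mr,Mz [8.127 8.96  1.307 0.067] [0.56 0.62 0.03 0.03]
t=23.85 a=41.24 r=0.0828 z=0.0680 toolang=40.38 F=[-3.24 -6.63  2.83] M=[-1.19   0.64   0.067] Ft=7.19 Ftm=8.03 op=0.250
```

Call:
servo_tool --targets '[{"offset": [-0.0003,0.0021,0],"dr": [0,0,1.5]},{"offset": [-0.0004,0.0043,0.0002],"dr": [0,0,3]}]'

```text
time_s: 24.02
position: [0.4947, 0.3177, 0.0677]
tcp_rot: [[-0.67, 0.743, -0.01], [0.743, 0.67, -0.005], [0.003, -0.01, -1.0]]
force: [-4.2, -8.7, 3.4]
opening: 0.251
grasp_force: 4.3
```

```bash
python3 -c "
from h import *
feel();favg(8)"
```

```text
t=24.02 a=43.85 r=0.0827 z=0.0677 toolang=43.46 F=[-4.17 -8.68  3.45] M=[-1.262  0.773  0.01 ] Ft=9.19 Ftm=9.32 op=0.251
t=24.37 a=44.10 z=0.0678 Ft,Ftm,Mr,Mz [8.058 8.867 1.344 0.065] [0.59 0.65 0.05 0.04]
```

Call:
servo_tool --targets '[{"offset": [0,-0.002,0],"dr": [0,0,-1]},{"offset": [0,-0.0042,0],"dr": [0,0,-2]},{"offset": [0,-0.0042,0],"dr": [0,0,-2]},{"offset": [0,-0.0042,0],"dr": [0,0,-2]}]'

```text
time_s: 24.75
position: [0.4936, 0.3165, 0.0682]
tcp_rot: [[-0.695, 0.719, -0.005], [0.719, 0.695, -0.001], [0.003, -0.005, -1.0]]
force: [-3.8, -4.6, 1.6]
opening: 0.253
grasp_force: 2.8
```

```bash
python3 -c "
from h import *
feel();favg(4);print(np.array(bot.read_state()['joint_positions']).round(1))"
```

```text
t=24.75 a=42.66 r=0.0826 z=0.0682 toolang=41.47 F=[-3.83 -4.61  1.61] M=[-0.662  0.605  0.054] Ft=6.13 Ftm=6.81 op=0.253
t=24.90 a=42.72 z=0.0682 Ft,Ftm,Mr,Mz [5.608 6.323 0.948 0.057] [0.33 0.35 0.04 0.01]
[ 21.7  39.6  94.4   0.1  46.4 -22.3]
```

Call:
servo_tool --targets '[{"offset": [0,-0.002,0],"dr": [0,0,0]},{"offset": [0,-0.004,0],"dr": [0,0,0]},{"offset": [0,-0.004,0],"dr": [0,0,0]},{"offset": [0,-0.004,0],"dr": [0,0,0]}]'

```text
time_s: 25.28
position: [0.4927, 0.3146, 0.0686]
tcp_rot: [[-0.695, 0.719, -0.001], [0.719, 0.695, 0.001], [0.001, -0.0, -1.0]]
force: [-3.5, -0.8, 1.9]
opening: 0.25
grasp_force: 1.5
```

```bash
python3 -c "
from h import *
favg(4);feel()"
```

```text
t=25.43 a=41.40 z=0.0686 Ft,Ftm,Mr,Mz [3.011 3.181 0.538 0.014] [0.22 0.47 0.02 0.02]
t=25.48 a=41.39 r=0.0816 z=0.0686 toolang=41.49 F=[-3.   -0.2   1.29] M=[-0.268  0.534 -0.026] Ft=2.34 Ftm=2.02 op=0.252
```

Call:
servo_tool --targets '[{"offset": [0,-0.0015,0],"dr": [0,0,0]},{"offset": [0,-0.003,0],"dr": [0,0,0]},{"offset": [0,-0.003,0],"dr": [0,0,0]},{"offset": [0,-0.003,0],"dr": [0,0,0]}]'

```text
time_s: 25.82
position: [0.4919, 0.3125, 0.0688]
tcp_rot: [[-0.695, 0.719, 0.002], [0.719, 0.695, 0.001], [-0.001, 0.002, -1.0]]
force: [0.0, -0.3, 0.1]
opening: 0.253
grasp_force: 0.4
```

```bash
python3 -c "
from h import *
favg(3);feel()"
```

```text
t=25.92 a=39.81 z=0.0688 Ft,Ftm,Mr,Mz [ 0.052 -0.183  0.119 -0.019] [0.21 0.17 0.03 0.01]
t=25.97 a=39.77 r=0.0810 z=0.0688 toolang=41.49 F=[ 0.01 -1.05 -0.52] M=[-0.123  0.128 -0.039] Ft=0.75 Ftm=0.26 op=0.250
```

Call:
servo_tool --targets '[{"offset": [0,-0.0015,0],"dr": [0,0,-1.5]},{"offset": [0,-0.0027,0],"dr": [0,0,-3]},{"offset": [0,-0.0027,0],"dr": [0,0,-3]}]'

```text
time_s: 26.22
position: [0.4897, 0.3105, 0.0688]
tcp_rot: [[-0.732, 0.682, 0.001], [0.682, 0.732, 0.001], [-0.001, 0.001, -1.0]]
force: [-0.4, -0.0, -0.4]
opening: 0.248
grasp_force: 0.0
```

```bash
python3 -c "
from h import *
favg(3);feel()"
```

```text
t=26.32 a=37.87 z=0.0688 Ft,Ftm,Mr,Mz [ 0.115  0.039  0.053 -0.006] [0.44 0.37 0.03 0.02]
t=26.37 a=37.80 r=0.0812 z=0.0688 toolang=38.52 F=[-0.16 -0.19 -0.09] M=[-0.022 -0.023  0.029] Ft=0.25 Ftm=0.61 op=0.251
```

Call:
servo_tool --targets '[{"offset": [0,0,0],"dr": [0,0,0]},{"offset": [0,0,0],"dr": [0,0,0]},{"offset": [0,0,0],"dr": [0,0,0]},{"offset": [0,0,0],"dr": [0,0,0]},{"offset": [0,0,0],"dr": [0,0,0]}]' --gripper 1

```text
time_s: 26.78
position: [0.4893, 0.3104, 0.0687]
tcp_rot: [[-0.732, 0.682, 0.0], [0.682, 0.732, 0.0], [-0.0, 0.0, -1.0]]
force: [-0.1, -0.1, -0.4]
opening: 0.17
grasp_force: 30.0
```

```bash
python3 -c "
from h import *
favg(3);feel()"
```

```text
t=26.88 a=37.55 z=0.0687 Ft,Ftm,Mr,Mz [ 0.373  0.519 -0.05   0.012] [0.37 0.39 0.02 0.02]
t=26.93 a=37.55 r=0.0814 z=0.0687 toolang=38.48 F=[ 0.71 -0.61 -0.99] M=[ 0.066 -0.052  0.049] Ft=-0.02 Ftm=0.59 op=0.174
```

Call:
servo_tool --targets '[{"offset": [0,0,-0.002],"dr": [0,0,0]},{"offset": [0,0,-0.005],"dr": [0,0,0]},{"offset": [0,0,-0.0075],"dr": [0,0,0]},{"offset": [0,0,-0.009],"dr": [0,0,0]},{"offset": [0,0,-0.009],"dr": [0,0,0]},{"offset": [0,0,-0.009],"dr": [0,0,0]}]'

```text
time_s: 27.43
position: [0.4896, 0.3097, 0.0774]
tcp_rot: [[-0.732, 0.682, 0.001], [0.682, 0.732, -0.001], [-0.001, -0.0, -1.0]]
force: [4.1, -2.1, -7.7]
opening: 0.173
grasp_force: 30.0
```

```bash
python3 -c "
from h import *
feel()"
```

```text
t=27.43 a=37.35 r=0.0807 z=0.0774 toolang=38.47 F=[ 4.07 -2.07 -7.68] M=[-0.527 -0.587  0.088] Ft=-1.18 Ftm=-0.08 op=0.173
```

Call:
servo_tool --targets '[{"offset": [-0.0002,-0.0056,0],"dr": [0,0,-4]},{"offset": [-0.0008,-0.0112,0],"dr": [0,0,-8]},{"offset": [-0.0018,-0.0167,0],"dr": [0,0,-12]},{"offset": [-0.0031,-0.0222,0],"dr": [0,0,-16]},{"offset": [-0.0048,-0.0275,0],"dr": [0,0,-20]},{"offset": [-0.0069,-0.0327,0],"dr": [0,0,-24]},{"offset": [-0.0094,-0.0377,0],"dr": [0,0,-28]},{"offset": [-0.0121,-0.0426,0],"dr": [0,0,-32]},{"offset": [-0.0153,-0.0472,0],"dr": [0,0,-36]},{"offset": [-0.0187,-0.0517,0],"dr": [0,0,-40]},{"offset": [-0.0224,-0.0559,0],"dr": [0,0,-44]},{"offset": [-0.0264,-0.0598,0],"dr": [0,0,-48]},{"offset": [-0.0308,-0.0634,0],"dr": [0,0,-52]},{"offset": [-0.0353,-0.0668,0],"dr": [0,0,-56]},{"offset": [-0.04,-0.0697,0],"dr": [0,0,-60]},{"offset": [-0.045,-0.0724,0],"dr": [0,0,-64]},{"offset": [-0.0488,-0.0742,0],"dr": [0,0,-67]},{"offset": [-0.0488,-0.0742,0],"dr": [0,0,-67]},{"offset": [-0.0488,-0.0742,0],"dr": [0,0,-67]}]'

```text
time_s: 29.02
position: [0.476, 0.2237, 0.0779]
tcp_rot: [[-0.915, -0.404, 0.004], [-0.404, 0.915, 0.002], [-0.004, 0.0, -1.0]]
force: [5.7, 2.0, -7.6]
opening: 0.175
grasp_force: 30.0
```

Call:
servo_tool --targets '[{"offset": [0,0,0.002],"dr": [0,0,0]},{"offset": [0,0,0.004],"dr": [0,0,0]},{"offset": [0,0,0.006],"dr": [0,0,0]},{"offset": [0,0,0.008],"dr": [0,0,0]},{"offset": [0,0,0.009],"dr": [0,0,0]},{"offset": [0,0,0.009],"dr": [0,0,0]},{"offset": [0,0,0.009],"dr": [0,0,0]}]'

```text
time_s: 29.6
position: [0.4754, 0.2233, 0.0691]
tcp_rot: [[-0.914, -0.407, 0.003], [-0.407, 0.914, 0.001], [-0.003, -0.0, -1.0]]
force: [4.5, 2.1, -2.9]
opening: 0.172
grasp_force: 30.0
```

```bash
python3 -c "
from h import *
feel();favg(3)"
```

```text
t=29.60 a=-28.19 r=0.0812 z=0.0691 toolang=-28.50 F=[ 4.53  2.1  -2.86] M=[ 0.341 -0.738  0.037] Ft=-0.11 Ftm=0.35 op=0.172
t=29.70 a=-28.18 z=0.0691 Ft,Ftm,Mr,Mz [ 0.229  0.635 -0.037  0.032] [0.25 0.34 0.02 0.02]
```

Call:
servo_tool --targets '[{"offset": [0,0,0.0005],"dr": [0,0,0]},{"offset": [0,0,0.0005],"dr": [0,0,0]},{"offset": [0,0,0.0005],"dr": [0,0,0]},{"offset": [0,0,0.0005],"dr": [0,0,0]}]' --gripper 0.5

```text
time_s: 30.08
position: [0.4726, 0.2225, 0.0681]
tcp_rot: [[-0.913, -0.407, -0.003], [-0.407, 0.913, -0.001], [0.003, 0.001, -1.0]]
force: [-0.2, -0.2, 0.5]
opening: 0.246
grasp_force: 0.0
```

Call:
servo_tool --targets '[{"offset": [0,0.002,0],"dr": [0,0,1]},{"offset": [0,0.004,0],"dr": [0,0,2]},{"offset": [0,0.006,0],"dr": [0,0,3]},{"offset": [-0.0003,0.0085,0.0001],"dr": [0,0,5]},{"offset": [-0.0003,0.0085,0.0001],"dr": [0,0,5]},{"offset": [-0.0003,0.0085,0.0001],"dr": [0,0,5]}]'

```text
time_s: 30.58
position: [0.4706, 0.2295, 0.068]
tcp_rot: [[-0.945, -0.327, -0.001], [-0.327, 0.945, -0.003], [0.002, -0.002, -1.0]]
force: [0.8, -6.5, 1.2]
opening: 0.252
grasp_force: 3.1
```

```bash
python3 -c "
from h import *
feel();favg(4)"
```

```text
t=30.58 a=-22.95 r=0.0834 z=0.0680 toolang=-23.56 F=[ 0.85 -6.46  1.23] M=[-0.99  -0.002  0.052] Ft=6.66 Ftm=7.31 op=0.252
t=30.73 a=-23.03 z=0.0680 Ft,Ftm,Mr,Mz [6.686 7.023 0.93  0.027] [0.19 0.59 0.03 0.03]
```

Call:
servo_tool --targets '[{"offset": [0,0.0015,0],"dr": [0,0,0.5]},{"offset": [0,0.003,0],"dr": [0,0,1.5]},{"offset": [0,0.0045,0],"dr": [0,0,3]},{"offset": [0,0.0045,0],"dr": [0,0,3]},{"offset": [0,0.0045,0],"dr": [0,0,3]}]'

```text
time_s: 31.2
position: [0.4695, 0.2332, 0.068]
tcp_rot: [[-0.961, -0.277, -0.001], [-0.277, 0.961, -0.003], [0.001, -0.003, -1.0]]
force: [1.0, -8.1, 0.1]
opening: 0.25
grasp_force: 4.1
```

```bash
python3 -c "
from h import *
feel();favg(6)"
```

```text
t=31.20 a=-20.28 r=0.0833 z=0.0680 toolang=-20.57 F=[ 1.02 -8.14  0.07] M=[-1.234 -0.143  0.025] Ft=8.45 Ftm=8.76 op=0.250
t=31.45 a=-20.29 z=0.0680 Ft,Ftm,Mr,Mz [8.503 8.959 1.264 0.036] [0.39 0.53 0.02 0.03]
```

Call:
servo_tool --targets '[{"offset": [0,0.0015,0],"dr": [0,0,1]},{"offset": [-0.0002,0.003,0],"dr": [0,0,2]},{"offset": [-0.0002,0.0045,0.0001],"dr": [0,0,3]},{"offset": [-0.0003,0.006,0.0002],"dr": [0,0,4]},{"offset": [-0.0003,0.006,0.0002],"dr": [0,0,4]},{"offset": [-0.0003,0.006,0.0002],"dr": [0,0,4]}]'

```text
time_s: 32.0
position: [0.4679, 0.239, 0.0678]
tcp_rot: [[-0.978, -0.209, -0.001], [-0.209, 0.978, -0.003], [0.002, -0.003, -1.0]]
force: [0.9, -7.5, 1.0]
opening: 0.252
grasp_force: 4.2
```

```bash
python3 -c "
from h import *
feel();favg(6)"
```

```text
t=32.00 a=-16.19 r=0.0835 z=0.0678 toolang=-16.58 F=[ 0.89 -7.55  0.95] M=[-1.323 -0.158  0.085] Ft=7.90 Ftm=8.97 op=0.252
t=32.25 a=-16.20 z=0.0678 Ft,Ftm,Mr,Mz [8.322 8.807 1.321 0.039] [0.38 0.51 0.02 0.03]
```

Call:
servo_tool --targets '[{"offset": [0,0.0015,0],"dr": [0,0,1]},{"offset": [-0.0002,0.003,0],"dr": [0,0,2]},{"offset": [-0.0002,0.0045,0.0001],"dr": [0,0,3]},{"offset": [-0.0003,0.006,0.0002],"dr": [0,0,4]},{"offset": [-0.0003,0.0073,0.0002],"dr": [0,0,5]},{"offset": [-0.0003,0.0073,0.0002],"dr": [0,0,5]},{"offset": [-0.0003,0.0073,0.0002],"dr": [0,0,5]}]'

```text
time_s: 32.88
position: [0.4666, 0.2461, 0.0675]
tcp_rot: [[-0.992, -0.123, -0.001], [-0.123, 0.992, -0.004], [0.002, -0.003, -1.0]]
force: [0.6, -8.9, 1.0]
opening: 0.253
grasp_force: 4.3
```

```bash
python3 -c "
from h import *
feel();favg(6)"
```

```text
t=32.88 a=-11.21 r=0.0836 z=0.0675 toolang=-11.58 F=[ 0.57 -8.93  1.  ] M=[-1.346 -0.192  0.026] Ft=9.34 Ftm=9.67 op=0.253
t=33.13 a=-11.24 z=0.0675 Ft,Ftm,Mr,Mz [9.046 9.581 1.342 0.043] [0.39 0.36 0.04 0.01]
```

Call:
servo_tool --targets '[{"offset": [0,-0.003,0],"dr": [0,0,-1]},{"offset": [0,-0.006,0],"dr": [0,0,-2]},{"offset": [0,-0.009,0],"dr": [0,0,-3]},{"offset": [0,-0.0095,0],"dr": [0,0,-4]},{"offset": [0,-0.0095,0],"dr": [0,0,-4]},{"offset": [0,-0.0095,0],"dr": [0,0,-4]}]'

```text
time_s: 33.68
position: [0.468, 0.2389, 0.0677]
tcp_rot: [[-0.982, -0.191, -0.0], [-0.191, 0.982, 0.0], [-0.0, 0.0, -1.0]]
force: [-0.8, -0.0, 0.0]
opening: 0.249
grasp_force: 0.2
```

```bash
python3 -c "
from h import *
favg(3);feel()"
```

```text
t=33.78 a=-16.27 z=0.0677 Ft,Ftm,Mr,Mz [ 0.358  0.767 -0.017  0.033] [0.45 0.28 0.02 0.01]
t=33.83 a=-16.30 r=0.0834 z=0.0676 toolang=-15.52 F=[ 0.51 -0.37 -0.06] M=[-0.002 -0.015 -0.034] Ft=0.48 Ftm=0.05 op=0.250
```

Call:
servo_tool --targets '[{"offset": [-0.001,-0.0015,0],"dr": [0,0,-1]},{"offset": [-0.0015,-0.0025,0],"dr": [0,0,-2]},{"offset": [-0.0015,-0.0025,0],"dr": [0,0,-2]}]'

```text
time_s: 34.08
position: [0.4704, 0.2364, 0.0677]
tcp_rot: [[-0.974, -0.226, 0.0], [-0.226, 0.974, 0.0], [-0.0, 0.0, -1.0]]
force: [0.3, -0.1, 0.4]
opening: 0.249
grasp_force: 0.0
```

Call:
servo_tool --targets '[{"offset": [0,0,0],"dr": [0,0,0]},{"offset": [0,0,0],"dr": [0,0,0]},{"offset": [0,0,0],"dr": [0,0,0]},{"offset": [0,0,0],"dr": [0,0,0]},{"offset": [0,0,0],"dr": [0,0,0]}]' --gripper 1

```text
time_s: 34.5
position: [0.4701, 0.2365, 0.0677]
tcp_rot: [[-0.974, -0.225, 0.0], [-0.225, 0.974, 0.0], [-0.0, 0.0, -1.0]]
force: [0.4, 1.4, -1.0]
opening: 0.17
grasp_force: 30.0
```

```bash
python3 -c "
from h import *
favg(3);feel()"
```

```text
t=34.60 a=-18.20 z=0.0677 Ft,Ftm,Mr,Mz [-0.959 -0.049 -0.155  0.073] [0.32 0.38 0.02 0.01]
t=34.65 a=-18.20 r=0.0820 z=0.0677 toolang=-17.52 F=[0.03 0.22 0.22] M=[0.189 0.028 0.074] Ft=-0.22 Ftm=0.71 op=0.170
```

Call:
servo_tool --targets '[{"offset": [0,0.0007,0],"dr": [0,0,0]},{"offset": [0,0.0007,-0.002],"dr": [0,0,0]},{"offset": [0,0.0007,-0.005],"dr": [0,0,0]},{"offset": [0,0.0007,-0.0075],"dr": [0,0,0]},{"offset": [0,0.0007,-0.009],"dr": [0,0,0]},{"offset": [0,0.0007,-0.009],"dr": [0,0,0]},{"offset": [0,0.0007,-0.009],"dr": [0,0,0]}]'

```text
time_s: 35.23
position: [0.4708, 0.2372, 0.0767]
tcp_rot: [[-0.974, -0.225, 0.002], [-0.225, 0.974, 0.0], [-0.002, -0.0, -1.0]]
force: [4.8, 0.3, -7.9]
opening: 0.171
grasp_force: 29.8
```

```bash
python3 -c "
from h import *
feel();arc([-4,-8,-12,-16,-20,-22],sink=0)"
```

```text
t=35.23 a=-17.81 r=0.0811 z=0.0767 toolang=-17.51 F=[ 4.83  0.33 -7.93] M=[ 0.021 -0.716 -0.01 ] Ft=0.81 Ftm=0.68 op=0.171
-4 [-0.0002, -0.0057, 0.0]
-8 [-0.0008, -0.0113, 0.0]
-12 [-0.0019, -0.0169, 0.0]
-16 [-0.0033, -0.0223, 0.0]
-20 [-0.005, -0.0277, 0.0]
-22 [-0.0061, -0.0304, 0.0]
```

Call:
servo_tool --targets '[{"offset": [-0.0002,-0.0057,0],"dr": [0,0,-4]},{"offset": [-0.0008,-0.0113,0],"dr": [0,0,-8]},{"offset": [-0.0019,-0.0169,0],"dr": [0,0,-12]},{"offset": [-0.0033,-0.0223,0],"dr": [0,0,-16]},{"offset": [-0.005,-0.0277,0],"dr": [0,0,-20]},{"offset": [-0.0062,-0.0306,0],"dr": [0,0,-22.2]},{"offset": [-0.0062,-0.0306,0],"dr": [0,0,-22.2]},{"offset": [-0.0062,-0.0306,0],"dr": [0,0,-22.2]}]'

```text
time_s: 35.9
position: [0.4838, 0.2092, 0.0767]
tcp_rot: [[-0.817, -0.576, 0.002], [-0.576, 0.817, 0.001], [-0.002, 0.0, -1.0]]
force: [4.0, 3.5, -8.0]
opening: 0.172
grasp_force: 29.8
```

Call:
servo_tool --targets '[{"offset": [0,0,0.002],"dr": [0,0,0]},{"offset": [0,0,0.004],"dr": [0,0,0]},{"offset": [0,0,0.006],"dr": [0,0,0]},{"offset": [0,0,0.008],"dr": [0,0,0]},{"offset": [0,0,0.0095],"dr": [0,0,0]},{"offset": [0,0,0.0095],"dr": [0,0,0]},{"offset": [0,0,0.0095],"dr": [0,0,0]}]'

```text
time_s: 36.48
position: [0.483, 0.2087, 0.0675]
tcp_rot: [[-0.817, -0.577, 0.0], [-0.577, 0.817, 0.0], [-0.0, -0.0, -1.0]]
force: [2.4, 2.3, -1.0]
opening: 0.173
grasp_force: 29.9
```

```bash
python3 -c "
from h import *
feel();favg(3)"
```

```text
t=36.48 a=-39.76 r=0.0817 z=0.0675 toolang=-39.72 F=[ 2.36  2.31 -0.99] M=[ 0.366 -0.425  0.059] Ft=-0.54 Ftm=0.20 op=0.173
t=36.58 a=-39.77 z=0.0675 Ft,Ftm,Mr,Mz [-0.194  0.576 -0.051  0.062] [0.27 0.42 0.01 0.03]
```

Call:
servo_tool --targets '[{"offset": [0,0,0],"dr": [0,0,0]},{"offset": [0,0,0],"dr": [0,0,0]},{"offset": [0,0,0],"dr": [0,0,0]},{"offset": [0,0,0],"dr": [0,0,0]},{"offset": [0,0,0],"dr": [0,0,0]},{"offset": [0,0,-0.01],"dr": [0,0,0]},{"offset": [0,0,-0.03],"dr": [0,0,0]},{"offset": [0,0,-0.06],"dr": [0,0,0]},{"offset": [0,0,-0.1],"dr": [0,0,0]},{"offset": [0,0.03,-0.13],"dr": [0,0,0]},{"offset": [0,0.07,-0.15],"dr": [0,0,0]},{"offset": [0,0.11,-0.15],"dr": [0,0,0]},{"offset": [0,0.15,-0.15],"dr": [0,0,0]},{"offset": [0,0.18,-0.15],"dr": [0,0,0]},{"offset": [0,0.18,-0.15],"dr": [0,0,0]},{"offset": [0,0.18,-0.15],"dr": [0,0,0]}]' --gripper 0.1

```text
time_s: 37.97
position: [0.3776, 0.3566, 0.2178]
tcp_rot: [[-0.815, -0.58, 0.0], [-0.58, 0.815, -0.0], [-0.0, -0.0, -1.0]]
force: [0.4, 0.4, -0.6]
opening: 0.448
grasp_force: 0.0
```

```bash
python3 - <<'E'
from h import *
feel()
im=cam("side")["color"];
cv2.imwrite("pics/c4.png",cv2.resize(np.hstack([cam("top")["color"][150:310,255:415,::-1],im[180:340,260:420,::-1]]),(800,400),interpolation=cv2.INTER_CUBIC))
E
```

```text
t=37.97 a=25.85 r=0.1994 z=0.2178 toolang=-39.95 F=[ 0.41  0.44 -0.57] M=[ 0.083  0.043 -0.03 ] Ft=-1.46 Ftm=-1.83 op=0.448
```

View pics/c4.png

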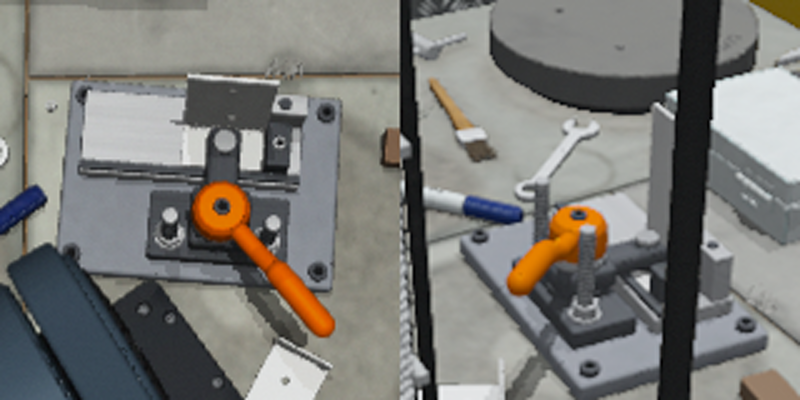

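The bracket's foot meets the stop (edge at about x 265 in the top half). The lever points front-right, with its tip at (325,325), clear of the gripper and sitting level, so I'm handing in.

```bash
python3 -c "
from rig import ticket
print(ticket.hand_in())"
```

```text
the job is handed in; nothing more can be done
None
```

I handed the job in; no verdict came back. By my readings the angle sits against the end stop, clamped hand-tight (about 9 N held at the grip, roughly 115–120 N on the pad), and the lever is parked about 40° to the right, dropped home and released.

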